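Index the ink-pot carousel and scrub the dirty pot

TASK

Push the carousel round by its yellow pegs until the open, inky pot clicks into the detent at the red arrow. Then take the orange-handled bottle brush from its green sleeve and scrub the inside of that pot: down to the bottom, up and down twice (at least 40 mm up each time without the tip leaving the pot), keeping the pot at the arrow. Leave the brush standing in the pot, let go of it, and do not disturb the other things on the bench.

Things in the scene. Friction and masses are not known exactly. Their poses are not given: they have to be found in the camera images.
- stand: Fixed grey base of the pot carousel; origin on its axis at table height. A red arrow, 160 to 200 mm from the axis along the base's own -x, marks the washing station. On its far (+x) end, 125 to 171 mm from the axis, a steel guide 82 mm high holds a loose red-topped plunger (the detent; its 32 mm wide head reaches about 128 mm above the table), which drops between paired ridges at the deck's rim.
- deck (a joint): Angle (rad) of the carousel deck (296 mm aluminium disc, top 35 mm above the table) about the axis of stand; grows anticlockwise from above; range -0.7 to 2.8. At 0 the inky pot is at the red arrow. Detents at 0, 1.571, ... each capture only within 0.07 rad; about 5 N at a peg moves it in or out; elsewhere the deck stays where it is left.
- station (a point): Point fixed to the base, on its -x side, 80 mm from the axis and 40 mm above the table: where the inky pot's inner floor must come.
- pot_floor (a point): Centre of the inner floor of the open inky pot (40 mm above the table); turns with the deck, 80 mm from its axis. z is up. Pot: white smeared with black, clamped, inside 48 mm wide and 70 mm deep, wall 3 mm, rim 110 mm above the table. Three clean pots with blue lids, 58 mm wide, as tall, are clamped at the other 90 degree places.
- peg0 (a point): Top centre of a yellow push peg on the deck, 12 mm thick, standing 55 mm above the deck (top 90 mm above the table), 118 mm from the axis, 45 degrees anticlockwise from the inky pot; turns with the deck.
- peg1 (a point): Top centre of a yellow push peg on the deck, 12 mm thick, standing 55 mm above the deck (top 90 mm above the table), 118 mm from the axis, 135 degrees anticlockwise from the inky pot; turns with the deck.
- peg2 (a point): Top centre of a yellow push peg on the deck, 12 mm thick, standing 55 mm above the deck (top 90 mm above the table), 118 mm from the axis, 225 degrees anticlockwise from the inky pot; turns with the deck.
- peg3 (a point): Top centre of a yellow push peg on the deck, 12 mm thick, standing 55 mm above the deck (top 90 mm above the table), 118 mm from the axis, 315 degrees anticlockwise from the inky pot; turns with the deck.
- sleeve: Fixed green upright sleeve that holds the brush: 42 mm outside (foot 68 mm), 34 mm inside, 65 mm tall, inner floor 6 mm above the table; origin at the centre of its underside.
- brush: Bottle brush, 170 mm long, 56 to 112 g, standing upright in the sleeve; origin at the centre of its flat lower end (the tip), z along it to the handle. Black bristle head 26 mm thick (rigid) from 0 to 70 mm, thin wire stem, orange round handle 18 mm thick from 104 to 170 mm. Centre of mass about 70 mm up.
- brush_grip (a point): Grasp point on the axis of the brush's orange handle, 140 mm from the tip.
- chalk_tub: Bystander: white lidded tub, about 96 mm wide, 62 mm high, to the left; leave alone. Origin at its underside.
- ink_tin: Bystander: black ink tin, 76 mm wide, 50 mm high, on the right beyond the sleeve; leave alone. Origin at its underside.
- squeeze_bottle: Bystander: white squeeze bottle with green cap, 56 mm wide, 160 mm high, on the left; leave alone. Origin at its underside.
- oil_bottle: Bystander: green glass bottle, 60 mm wide, 200 mm high, far right of the carousel; leave alone. Origin at its underside.
- brayer: Bystander: ink roller with a dark wooden handle lying on its side, about 160 mm long, 36 mm high, on the far right; leave alone. Origin at table height under the handle's front end.
- palette_knife: Bystander: palette knife lying flat, near the robot on the right; leave alone. Origin at its underside.

How it is judged:
By the outcome, as a careful person would: the job done as asked, in the order asked, and still so for the second after the job is handed in, with the robot touching nothing.
It also fails if it takes over 72 s, if anything falls off the work surface, if the arm or the gripper's body presses on something with over 40 N, if the wrist force passes 120 N, or if a joint passes its speed limit or range.

ROBOT

A 6-joint arm with a two-finger parallel gripper is mounted at the origin on the work surface. World frame = base frame: x ahead of the robot, y to its left, z up, the work surface at z = 0. Lengths are in mm, angles in rad, forces in N, time in s.
With the tool pointing down it reaches from about 250 to 800 mm from the base axis. Payload 3.9 kg.
Tool frame: the origin (TCP) lies at the very end of the fingers, on their centre line; the grasp point (between the pads) lies 19 mm behind it (grip_point_offset is the distance from the TCP to the grasp point, in mm); z points along the fingers, y is the line along which they close (so a half turn about z gives the same grasp; the last joint's range is limited). The gripper opens to 85 mm and grips with 20 to 120 N. Pads are 22 mm wide; open, the fingers measure 114 mm over their backs; the gripper's body (76 mm by 85 mm) begins 54 mm behind the grasp point. The pads swing forward as they close: fully open they stand 13 mm farther back than shut.
Start: joints at [0, 0.26, -0.138, 1.173, 0, 1.571], TCP at [524.991, -0, 231.304] pointing down, gripper open.
Joint ranges: [-2.78, 2.78], [-0.83, 1.72], [-1.28, 1.37], [-1.9, 2.12], [-1.57, 1.48], [-3.14, 3.14]. Speed limits (rad/s): [2.57, 2.57, 3.14, 3.14, 3.14, 3.14].

INTERFACE

Orientations are given as a unit quaternion [w, x, y, z].
In Python, from bench import * gives the robot as it stands.
- The arm moves only by the tool apply_moves, never from a script. Its argument "motion" is a list of rows, each a list of 7 numbers: the shift along the tool's x, y, z in mm, then the turn, a rotation vector about the tool's x, y, z in rad, then the closure, from -1 (fully open) to 1 (shut). A call has 1 to 20 rows; each row is the pose to reach, as a shift and turn from the pose commanded when the call began, along the tool's axes at that moment; what a row does not reach only later rows make up. A row lasts 1/10 s, in which the tool goes at most 50 mm and 8.59 degrees, less where a joint would pass 70% of its speed; a pose out of reach is approached as far as the arm can. A call with a gripper value outside its range is refused whole. The fingers move at their own pace and stop on an object; the grip force is fixed at half the most. Time passes only in rows, so rows that repeat a pose let the fingers close. It gives the time, the measured TCP pose, the force, the opening and the grip force at its end, in the units of the state.
- observe(): the state, without advancing time (a new reading comes with each control period).
- read_camera(name): name is "scene" or "side" or "wrist"; returns the picture (400x640x3 uint8, red, green, blue); there is no depth.
- camera_params(name): a dict with "camera_matrix" (3x3 intrinsics, pixels), "k1" (the pictures are not rectified: a ray, as slopes to the right and down, at radius r is drawn at 1 + k1 r^2 times it, then the intrinsics apply), "eye" and "orientation" of the camera in the world; the wrist camera has in their place "mount" (4x4, takes a point from camera to tool coordinates, whose origin is the TCP and whose axes are the flange's). Camera axes: x right, y down, z forward; pixel columns grow to the right and rows downward; lengths in mm; the calibration is good to about 2 mm. A picture is of the moment at which its call begins: read the wrist's pose just before it. camera_params takes no time and is no camera call.
- finish_job(): hands the job in; it is judged then, once.
The state is a dict: "t": time; "joint_pos": joint angles; "qd": joint speeds; "tau": joint torques, N m; "tcp_pos": TCP position; "tcp_rot": TCP orientation; "ft_force": force on the tool from outside, world axes, zero at the start; "ft_torque": the same for the moment, N m; "gripper_width": finger opening in mm; "grip_force": force on a finger pad.
Only numpy, scipy, OpenCV 4.12 (cv2) and the standard library are available. Lean on these libraries where they do the work, as an engineer would, in place of code of your own. Each camera call takes 0.05 s, during which the arm holds its last target. There are 200 camera calls.

## Working session

There is one attempt and no reset: what is moved stays moved. The work goes in short steps, Python scripts to look and compute and a tool call to move; the robot and the scene stay as the last step left them, time stands still between calls to the robot, and variables do not carry over. Pictures are saved under pics/ and viewed, at most 13 in all, crops included, and the job is handed in when it is done.

Besides the shell and the picture viewer there is one more tool, called after ">>>" in YAML: its name, and indented under it one key for each argument. apply_moves: Moves the arm, as the interface text tells. Its arguments: {"type":"object","properties":{"motion":{"type":"array","items":{"type":"array","items":{"type":"number"}}}},"required":["motion"]}

```bash
mkdir -p pics
python3 - <<'E'
from bench import *
import cv2
s=observe();print(s)
for n in ("scene","side","wrist"):
    cv2.imwrite(f"pics/{n}0.png",read_camera(n)[:,:,::-1]);print(n,camera_params(n))
E
```

```text
{'t': 0.0, 'joint_pos': array([-1.02783155e-05,  2.60661485e-01, -1.39414071e-01,  1.17268235e+00,
       -1.35809812e-05,  1.57082927e+00]), 'qd': array([-0.00041599,  0.00021854,  0.00041233, -0.00070777,  0.00190144,
        0.00117824]), 'tau': array([-3.22425103e-04, -4.05677426e+01,  2.53926122e+01,  1.89446745e-02,
       -4.02533055e-05,  2.61086342e-05]), 'tcp_pos': array([ 5.24303101e+02, -9.74029908e-03,  2.30459686e+02]), 'tcp_rot': array([-6.88712003e-04,  7.07121719e-01,  7.07091163e-01, -6.98330924e-04]), 'ft_force': array([-0.08617585, -0.04605472, -0.00039137]), 'ft_torque': array([ 0.0837406 , -0.00596036, -0.019828  ]), 'grip_force': 0.0, 'gripper_width': 85.42798783964179}
scene {'camera_matrix': array([[447.61183523,   0.        , 319.60164306],
       [  0.        , 447.61183523, 205.41699537],
       [  0.        ,   0.        ,   1.        ]]), 'k1': -0.11381097636483126, 'eye': array([1039.88639323,  657.88095538, 1410.40404987]), 'orientation': array([-0.09843552,  0.3230139 ,  0.90074779, -0.27317739])}
side {'camera_matrix': array([[449.97839224,   0.        , 306.40197334],
       [  0.        , 449.97839224, 202.04047972],
       [  0.        ,   0.        ,   1.        ]]), 'k1': -0.03525205171469722, 'eye': array([ 289.03016778, -944.74960408,  838.01482407]), 'orientation': array([-0.44291506,  0.88959985, -0.09926171,  0.05084751])}
wrist {'camera_matrix': array([[300.00780843,   0.        , 322.0193843 ],
       [  0.        , 300.00780843, 209.05744744],
       [  0.        ,   0.        ,   1.        ]]), 'k1': -0.008140340590119538, 'mount': array([[-3.45206491e-05, -9.59775863e-01, -2.80767325e-01,
         7.11518779e+01],
       [ 9.99999828e-01, -1.97446709e-04,  5.52001349e-04,
         6.17423394e-01],
       [-5.85234156e-04, -2.80767258e-01,  9.59775705e-01,
        -1.43093051e+02],
       [ 0.00000000e+00,  0.00000000e+00,  0.00000000e+00,
         1.00000000e+00]])}
```

View pics/scene0.png

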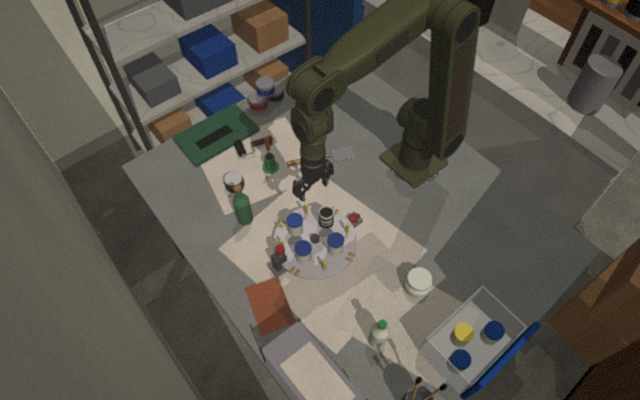

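View pics/side0.png

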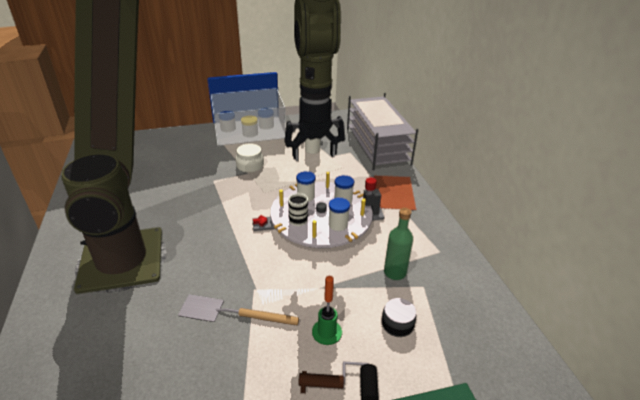

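The scene view shows the carousel centred near (316,240), with the arrow at (354,218) and the plunger at (280,250). In the side view the arrow is at (261,222), the plunger top at (371,183), the inky pot at (298,207) and the brush at (328,310). I'll enlarge these for pixel picks.

Run:
```python
import cv2,numpy as np
a=cv2.imread('pics/side0.png');b=cv2.imread('pics/scene0.png')
def grid(im,x,y,w,h,f):
    c=cv2.resize(im[y:y+h,x:x+w],None,fx=f,fy=f,interpolation=cv2.INTER_CUBIC)
    for u in range((x+9)//10*10,x+w,10): cv2.line(c,((u-x)*f,0),((u-x)*f,4 if u%50 else 12),(0,0,255),1); 
    for u in range((x+19)//20*20,x+w,20): cv2.putText(c,str(u),((u-x)*f,22),0,.35,(0,0,255),1)
    for v in range((y+19)//20*20,y+h,20): cv2.putText(c,str(v),(0,(v-y)*f+4),0,.35,(0,0,255),1); cv2.line(c,(24,(v-y)*f),(30,(v-y)*f),(0,0,255),1)
    return c
cv2.imwrite('pics/c1.png',grid(a,240,160,150,100,5))
l=grid(b,260,195,110,90,5); r=grid(a,300,260,60,90,4)
o=np.zeros((450,800,3),np.uint8);o[:l.shape[0],:550]=l;o[:360,555:795]=r
cv2.imwrite('pics/c2.png',o)
```

```text
(no output)
```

View pics/c1.png

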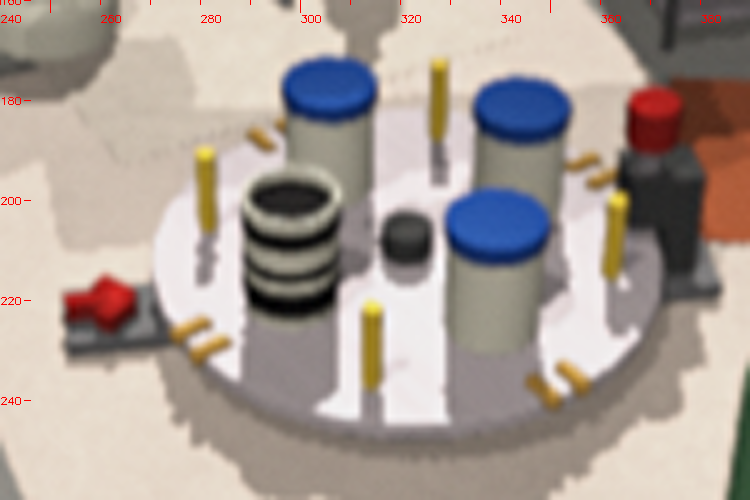

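View pics/c2.png

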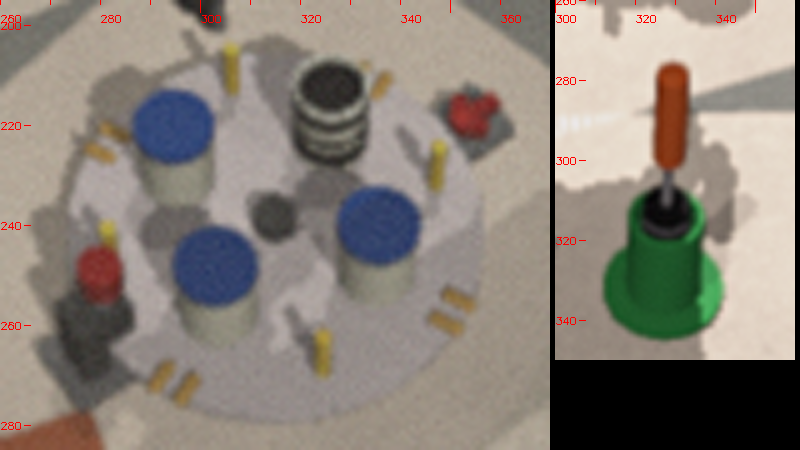

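View pics/wrist0.png

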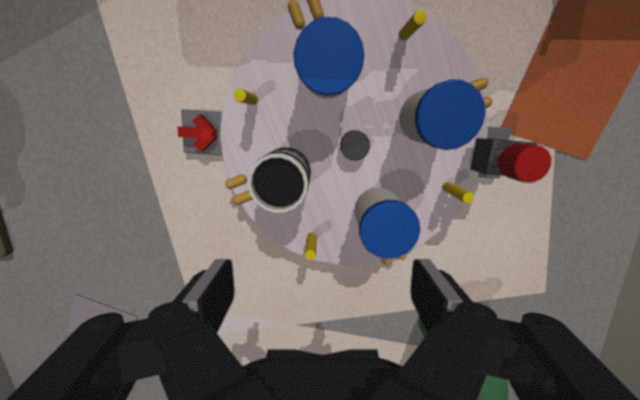

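The crops show the pegs, pot rim, plunger and arrow clearly in all three views (wrist view: pegs at (241,96), (419,18), (467,197), (311,253), pot rim at (281,180)). The brush leans little; its top is at (328.5,277.5) in the side view. Next I fit the geometry.

```bash
cat > h.py <<'E'
from bench import *
import numpy as np,cv2
from scipy.spatial.transform import Rotation as R
from scipy.optimize import least_squares
def rot(q): return R.from_quat([q[1],q[2],q[3],q[0]]).as_matrix()
P={n:camera_params(n) for n in("scene","side","wrist")}
def pose(n,tp=None,tq=None):
    p=P[n]
    if n!="wrist": return rot(p["orientation"]),np.array(p["eye"])
    M=np.array(p["mount"]);Rt=rot(tq);return Rt@M[:3,:3],Rt@M[:3,3]+tp
def proj(X,n,tp=None,tq=None):
    Rc,e=pose(n,tp,tq);c=(np.asarray(X,float)-e)@Rc;s=c[...,:2]/c[...,2:]
    s=s*(1+P[n]["k1"]*(s**2).sum(-1,keepdims=True));K=P[n]["camera_matrix"]
    return s*K[0,0]+K[:2,2]
def at_z(uv,z,n,tp=None,tq=None):
    Rc,e=pose(n,tp,tq);K=P[n]["camera_matrix"];s=(np.array(uv,float)-K[:2,2])/K[0,0];u=s.copy()
    for _ in range(20): u=s/(1+P[n]["k1"]*(u@u))
    d=Rc@np.r_[u,1];return e+d*(z-e[2])/d[2]
E
python3 - <<'E'
from h import *
TP=np.array([524.303,0,230.46]);TQ=[-.00069,.70712,.70709,-.0007]
obs={"wrist":[(311,252),(467,196),(419,17),(241,96),(281,180)],
"side":[(314.5,221),(363.5,199),(327.5,172.5),(281,190),(298,200)],
"scene":[(306.5,205),(281.5,240),(324.5,262),(347.5,224),(326,212)]}
pl={"wrist":(529,161),"side":(371,179.5),"scene":(280,245)}
def model(p):
    a=p[2]+np.pi+np.radians([45,135,225,315,0]);r=np.array([118]*4+[80])
    return np.c_[p[0]+r*np.cos(a),p[1]+r*np.sin(a),[90]*4+[110]]
for sel in(["wrist"],["side"],["scene"],["wrist","side","scene"]):
    f=lambda p:np.concatenate([(proj(model(p),n,TP,TQ)-obs[n]).ravel() for n in sel])
    s=least_squares(f,[480,100,.3],loss="soft_l1");print(sel,s.x.round(3),np.abs(s.fun).max().round(1))
print(f(s.x).round(1))
for n in pl:
    q=at_z(pl[n],128,n,TP,TQ);d=q-[*s.x[:2],128];print("plunger",n,q.round(1),np.hypot(*d[:2]).round(1),np.arctan2(d[1],d[0]).round(3))
for n,uv in(("wrist",(198,133)),("side",(261,222)),("scene",(354,218))):
    q=at_z(uv,12,n,TP,TQ);d=s.x[:2]-q[:2];print("arrow",n,q.round(1),np.hypot(*d).round(1),np.arctan2(d[1],d[0]).round(3))
for uv,z in(((328.5,277),176),((327.5,301),110),((327.5,312.5),65),((327.5,331),3)):
    print("brush",at_z(uv,z,"side").round(1))
E
```

```text
['wrist'] [5.59993e+02 4.73860e+01 3.81000e-01] 3.7
['side'] [559.726  44.301   6.665] 1.2
['scene'] [5.60065e+02 5.18580e+01 3.71000e-01] 0.5
['wrist', 'side', 'scene'] [560.085  47.835  -5.904] 3.1
[ 0.   2.5  2.5  0.3  1.6 -2.  -1.4 -1.9 -2.7  3.1 -0.1 -0.8 -0.3 -0.2
 -0.  -0.8 -0.3 -0.3 -0.2 -2.  -1.4 -1.1 -0.9 -0.3 -0.5 -0.8 -0.5 -0.8
 -0.6 -1. ]
plunger wrist [694.   40.3 128. ] 134.1 -0.056
plunger side [699.7  34.9 128. ] 140.2 -0.092
plunger scene [692.4  34.6 128. ] 133.0 -0.099
arrow wrist [379.4  58.2  12. ] 181.0 -0.057
arrow side [385.   57.4  12. ] 175.4 -0.055
arrow scene [382.2  60.9  12. ] 178.4 -0.073
brush [ 473.  -342.6  176. ]
brush [ 471.7 -347.9  110. ]
brush [ 474.7 -341.9   65. ]
brush [ 476.2 -343.9    3. ]
```

>>> apply_moves:
  motion:
    - [-30,-6,50,0,0,0.14,0.15]
    - [-61,-11.4,90,0,0,0.28,0.15]
    - [-61,-11.4,100,0,0,0.404,0.15]
    - [-61,-11.4,100,0,0,0.404,0.15]
    - [-61,-11.4,100,0,0,0.404,0.15]
    - [-61,-11.4,100,0,0,0.404,0.15]
    - [-61,-11.4,100,0,0,0.404,0.15]

```text
t: 0.85
tcp_pos: [515.1, -60.6, 132.8]
tcp_rot: [0.001, 0.834, 0.552, 0.001]
ft_force: [-0.2, -0.2, -0.8]
gripper_width: 35.8
grip_force: 0.0
```

Run:
```python
from h import *
s=observe();print({k:np.round(s[k],3) for k in("t","tcp_pos","tcp_rot","ft_force","gripper_width")})
cv2.imwrite("pics/w1.png",read_camera("wrist")[:,:,::-1])
print(proj([513.6,-61.1,90],"wrist",s["tcp_pos"],s["tcp_rot"]))
```

```text
{'t': np.float64(0.85), 'tcp_pos': array([515.062, -60.562, 132.828]), 'tcp_rot': array([0.001, 0.834, 0.552, 0.001]), 'ft_force': array([-0.21 , -0.208, -0.831]), 'gripper_width': np.float64(35.814)}
[318.96368734 235.39461873]
```

View pics/w1.png

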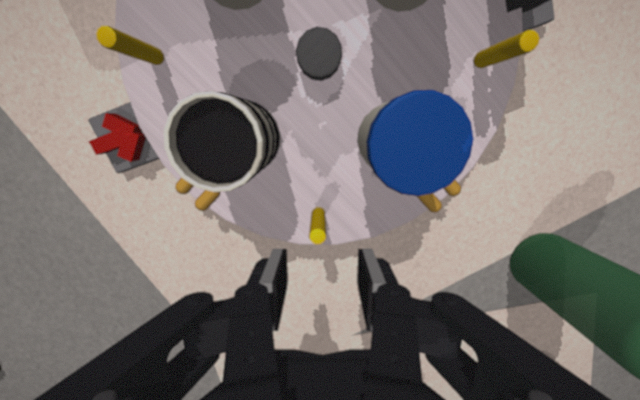

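The peg is at (317.5,236), centred between the fingers; the prediction was good.

Run:
```python
from h import *
V=[(np.array([524.303,0,230.46]),[-.00069,.70712,.70709,-.0007],[(311,252),(467,196),(419,17),(241,96),(281,180)]),
(np.array([515.06,-60.56,132.83]),[.001,.834,.552,.001],[(317.5,236),(528,41),None,(107,37),(217,140)])]
def model(p):
    a=p[2]+np.pi+np.radians([45,135,225,315,0]);r=np.array([118]*4+[80])
    return np.c_[p[0]+r*np.cos(a),p[1]+r*np.sin(a),[90]*4+[110]]
def f(p):
    o=[]
    for tp,tq,ob in V:
        for m,u in zip(model(p),ob):
            if u: o+=list(proj(m,"wrist",tp,tq)-u)
    return np.array(o)
s=least_squares(f,[560,47,.38]);c=s.x;print(c,s.fun.round(1))
for tp,tq,uv in((V[0][0],V[0][1],(198,132.5)),(V[1][0],V[1][1],(120,137))):
  for z in(0,12,20):
    q=at_z(uv,z,"wrist",tp,tq);d=c[:2]-q[:2];print(z,q.round(1),np.hypot(*d).round(1),np.arctan2(d[1],d[0]).round(3))
print(model(c)[0])
for n,uv in(("side",(397,277)),("scene",(243,222))): print("oil",at_z(uv,0,n))
```

```text
[5.60027008e+02 4.71966480e+01 3.75813364e-01] [-0.4  3.2  2.2  1.6  1.8 -0.5 -1.2 -1.2 -2.9  3.8  0.7 -0.4  2.5 -1.8
 -0.7 -2.  -3.2  2.2]
0 [374.6  58.7   0. ] 185.8 -0.062
12 [379.4  59.1  12. ] 181.0 -0.066
20 [382.7  59.4  20. ] 177.8 -0.068
0 [372.1  63.5   0. ] 188.6 -0.087
12 [379.5  61.   12. ] 181.0 -0.076
20 [384.5  59.3  20. ] 175.9 -0.069
[513.03604493 -61.04312907  90.        ]
oil [ 691.63559199 -220.96588712    0.        ]
oil [ 706.21852453 -192.54977908    0.        ]
```

>>> apply_moves:
  motion:
    - [0,0,25,0,0,0,0.15]
    - [0,0,50,0,0,0,0.15]
    - [0,0,70,0,0,0,0.15]
    - [0,0,72,0,0,0,0.3]
    - [0,0,72,0,0,0,0.5]
    - [0,0,72,0,0,0,0.55]
    - [0,0,72,0,0,0,0.55]

```text
t: 1.6
tcp_pos: [514.9, -61.1, 60.7]
tcp_rot: [0.001, 0.835, 0.551, 0.001]
ft_force: [0.0, -0.7, -0.2]
gripper_width: 19.3
grip_force: 0.0
```

>>> apply_moves:
  motion:
    - [0.15,-5.86,0,0,0,0.05,0.55]
    - [0.59,-11.71,0,0,0,0.1,0.55]
    - [1.32,-17.53,0,0,0,0.15,0.55]
    - [2.34,-23.3,0,0,0,0.2,0.55]
    - [3.65,-29.02,0,0,0,0.25,0.55]
    - [5.24,-34.66,0,0,0,0.3,0.55]
    - [7.11,-40.22,0,0,0,0.35,0.55]
    - [9.26,-45.68,0,0,0,0.4,0.55]
    - [10.2,-47.9,0,0,0,0.42,0.55]
    - [10.2,-47.9,0,0,0,0.42,0.55]
    - [10.2,-47.9,0,0,0,0.42,0.55]

```text
t: 2.7
tcp_pos: [474.4, -32.8, 60.1]
tcp_rot: [0.0, 0.931, 0.365, 0.001]
ft_force: [1.3, -0.5, 0.5]
gripper_width: 19.1
grip_force: 0.6
```

```bash
cat > w.py <<'E'
from h import *
import sys
s=observe();im=read_camera("wrist");cv2.imwrite(f"pics/{sys.argv[1]}.png",im[:,:,::-1])
d=s["tcp_pos"][:2]-[560,47.2];print(s["tcp_pos"].round(1),s["ft_force"].round(1),"r",np.hypot(*d),"ang",np.arctan2(d[1],d[0])%6.283)
hsv=cv2.cvtColor(im,cv2.COLOR_RGB2HSV)
n,l,st,c=cv2.connectedComponentsWithStats(cv2.inRange(hsv,(22,150,90),(32,255,255)))
for i in range(1,n):
    if st[i][4]>30: print("yellow",st[i])
E
python3 w.py w2
```

```text
[474.4 -32.8  60.1] [ 1.3 -0.5  0.5] r 117.18059250951725 ang 3.8928866377618894
yellow [   0    0   94   51 1799]
yellow [ 549    0   86   29 1267]
yellow [ 318  241   27   68 1386]
```

View pics/w2.png

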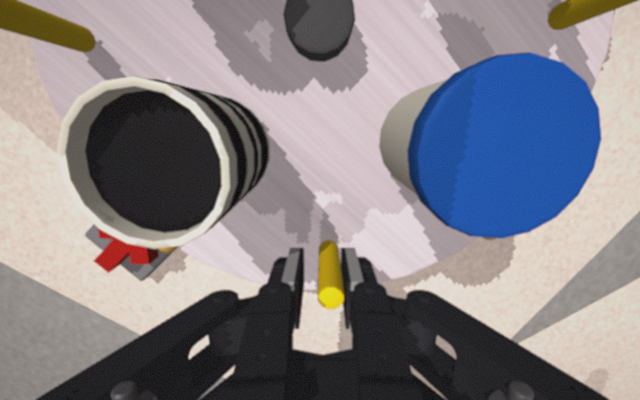

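The peg rests against the right finger (331,290), the pot is nearly at the arrow, and the deck is about 0.065 rad short. I'll go in by small steps.

>>> apply_moves:
  motion:
    - [0,-1.2,0,0,0,0.01,0.55]
    - [0,-2.3,0,0,0,0.02,0.55]
    - [0.1,-3.5,0,0,0,0.03,0.55]
    - [0.1,-3.5,0,0,0,0.03,0.55]

```text
t: 3.15
tcp_pos: [470.4, -29.8, 59.0]
tcp_rot: [-0.0, 0.936, 0.351, -0.001]
ft_force: [0.0, -0.6, 0.3]
gripper_width: 19.3
grip_force: 0.0
```

```bash
python3 w.py w3
```

```text
[470.4 -29.8  59. ] [ 0.  -0.6  0.3] r 118.15070569110958 ang 3.851305160348377
yellow [  22    0   71   35 1237]
yellow [ 552    0   88   39 1942]
yellow [ 308  241   25   67 1330]
```

>>> apply_moves:
  motion:
    - [0,-1.2,0,0,0,0.01,0.55]
    - [0,-2.3,0,0,0,0.02,0.55]
    - [0,-2.3,0,0,0,0.02,0.55]

```text
t: 3.5
tcp_pos: [469.5, -28.3, 59.2]
tcp_rot: [-0.0, 0.94, 0.341, -0.0]
ft_force: [-0.4, 0.1, -0.2]
gripper_width: 19.0
grip_force: 0.0
```

```bash
python3 w.py w4
```

```text
[469.5 -28.3  59.2] [-0.4  0.1 -0.2] r 117.87548368315431 ang 3.8363121677357244
yellow [  17    0   76   41 1436]
yellow [ 551    0   89   35 1737]
yellow [ 312  241   24   68 1329]
```

The peg jumped ahead of the finger with no force, so the detent has captured it. I'll open, rise and check.

>>> apply_moves:
  motion:
    - [0,0,0,0,0,0,0.15]
    - [0,0,0,0,0,0,0.15]
    - [0,0,0,0,0,0,0.15]
    - [0,0,-40,0,0,0,0.15]
    - [0,0,-80,0,0,0,0.15]
    - [0,0,-120,0,0,0,0]
    - [0,0,-160,0,0,0,0]
    - [0,0,-180,0,0,0,0]
    - [0,0,-180,0,0,0,0]

```text
t: 4.45
tcp_pos: [472.1, -28.6, 242.8]
tcp_rot: [0.001, 0.94, 0.341, 0.003]
ft_force: [0.9, -0.1, -0.5]
gripper_width: 42.7
grip_force: 0.0
```

Run:
```python
from h import *
s=observe();w=read_camera("wrist");sd=read_camera("side");sc=read_camera("scene")
print(s["tcp_pos"].round(2),s["tcp_rot"].round(4))
cv2.imwrite("pics/w5.png",w[:,:,::-1]);cv2.imwrite("pics/s5.png",sd[:,:,::-1]);cv2.imwrite("pics/c5.png",sc[:,:,::-1])
o=np.zeros((600,800,3),np.uint8)
a=cv2.resize(w[:,:,::-1],(480,300));o[:300,:480]=a
o[:300,490:790]=cv2.resize(sd[270:345,290:365,::-1],(300,300),interpolation=2)
o[300:600,:400]=cv2.resize(sd[165:255,250:370,::-1],(400,300),interpolation=2)
o[300:600,400:800]=cv2.resize(sc[195:285,255:375,::-1],(400,300),interpolation=2)
cv2.imwrite("pics/m5.png",o)
```

```text
[472.11 -28.59 242.79] [0.0015 0.9399 0.3414 0.0033]
```

View pics/m5.png

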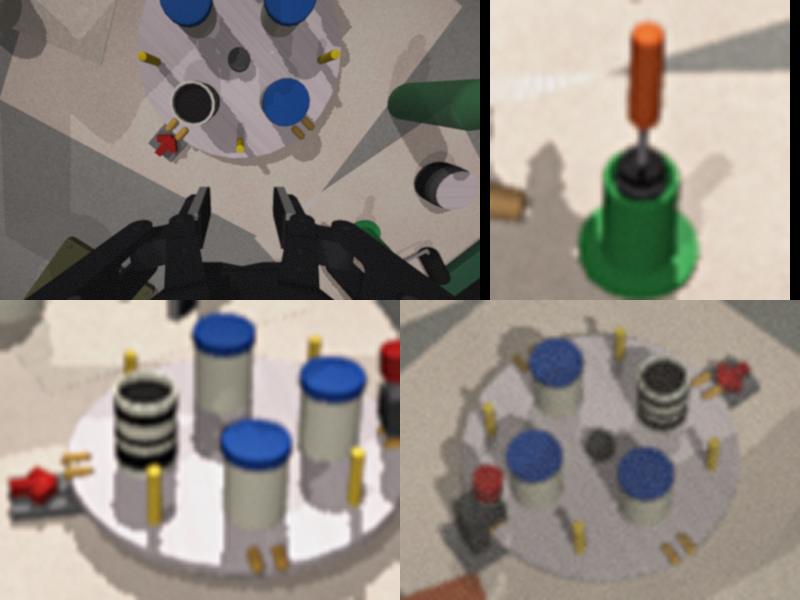

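The pot stands at the arrow with the ridge pair lined up on it, and the plunger has dropped between the far ridges. Next, the brush.

>>> apply_moves:
  motion:
    - [-25,30,0,0,0,0,0]
    - [-55,66,0,0,0,0,0]
    - [-85,102,0,0,0,0,0]
    - [-115,138,0,0,0,0,0]
    - [-145,174,0,0,0,0,0]
    - [-175,210,0,0,0,0,0]
    - [-195,234,0,0,0,0,0]
    - [-201,242,0,0,0,0,0]
    - [-201,242,0,0,0,0,0]
    - [-201,242,0,0,0,0,0]
    - [-201,242,0,0,0,0,0]

```text
t: 5.7
tcp_pos: [470.7, -341.3, 239.0]
tcp_rot: [-0.001, 0.94, 0.342, -0.0]
ft_force: [-0.1, -0.2, -0.4]
gripper_width: 42.6
grip_force: 0.0
```

Run:
```python
from h import *
s=observe();im=read_camera("wrist");cv2.imwrite("pics/w6.png",im[:,:,::-1])
print(s["tcp_pos"].round(2),s["tcp_rot"].round(4),s["joint_pos"].round(2),s["gripper_width"])
# pot rim from w5, dark interior / white ring
b=im
hsv=cv2.cvtColor(im,cv2.COLOR_RGB2HSV)
for nm,lo,hi in(("orange",(2,150,60),(14,255,255)),("green",(50,120,30),(80,255,255))):
    n,l,st,c=cv2.connectedComponentsWithStats(cv2.inRange(hsv,lo,hi))
    for i in range(1,n):
        if st[i][4]>100: print(nm,st[i],c[i].round(1))
```

```text
[ 470.74 -341.25  238.96] [-7.000e-04  9.396e-01  3.422e-01 -2.000e-04] [-0.63  0.36  0.02  1.24  0.    1.82] 42.57812425441369
orange [316 193  22  40 729] [326.1 212.9]
orange [389 244  17  18 107] [396.8 253.4]
orange [344 266  19  21 148] [353.5 276.5]
green [ 300  154   51   50 1364] [324.7 173.8]
```

View pics/w6.png

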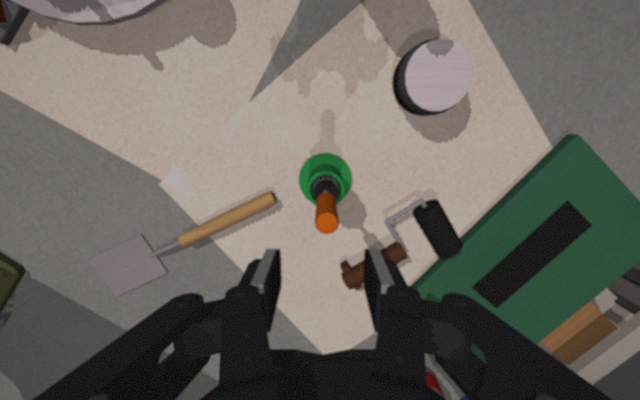

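The brush stands upright between the open fingers: handle top at (327,222), sleeve centred at about (325.5,180).

Run:
```python
from h import *
tp=np.array([470.74,-341.25,238.96]);tq=[-.0007,.9396,.3422,-.0002]
for uv,z in(((327,222.5),176),((326,193.5),110),((325.5,180),3)): print("brush",at_z(uv,z,"wrist",tp,tq).round(1))
T=np.array([472.11,-28.59,242.79]);Q=[.0015,.9399,.3414,.0033]
w=cv2.imread("pics/w5.png");g=cv2.cvtColor(w,cv2.COLOR_BGR2GRAY)[100:180,210:310]
n,l,st,c=cv2.connectedComponentsWithStats((g<60).astype(np.uint8))
for i in range(1,n):
    if st[i][4]>300: print(st[i],c[i]+[210,100])
for n,uv in(("wrist",(258.7,136)),("side",(294.1,191.4)),("scene",(334,218))): print("pot",n,at_z(uv,110,n,T,Q).round(1))
```

```text
brush [ 474.5 -343.6  176. ]
brush [ 479.  -339.7  110. ]
brush [ 473.6 -345.1    3. ]
[  22   12   50   51 2002] [256.2987013  137.20729271]
pot wrist [482.5  52.3 110. ]
pot side [482.2  50.5 110. ]
pot scene [481.3  59.  110. ]
```

>>> apply_moves:
  motion:
    - [1.8,4.1,0,0,0,0,0]
    - [1.8,4.1,30,0,0,0,0]
    - [1.8,4.1,60,0,0,0,0]
    - [1.8,4.1,90,0,0,0,0]
    - [1.8,4.1,112,0,0,0,0]
    - [1.8,4.1,112,0,0,0,0]
    - [1.8,4.1,112,0,0,0,0.3]
    - [1.8,4.1,112,0,0,0,1]
    - [1.8,4.1,112,0,0,0,1]
    - [1.8,4.1,112,0,0,0,1]
    - [1.8,4.1,112,0,0,0,1]
    - [1.8,4.1,112,0,0,0,1]

```text
t: 6.95
tcp_pos: [475.9, -345.7, 128.9]
tcp_rot: [0.001, 0.94, 0.341, 0.001]
ft_force: [-0.6, 0.6, 5.4]
gripper_width: 16.5
grip_force: 58.8
```

Run:
```python
from h import *
s=observe();print(s["tcp_pos"].round(2),s["tcp_rot"].round(4),s["ft_force"].round(1),s["grip_force"],s["gripper_width"])
```

```text
[ 475.94 -345.69  128.92] [0.0013 0.9399 0.3414 0.001 ] [-0.6  0.6  5.4] 58.83559763431549 16.530189409705507
```

Gripped with 59 N at 16.5 mm. I'll lift and carry it to above the pot.

>>> apply_moves:
  motion:
    - [0,0,-15,0,0,0,1]
    - [0,0,-50,0,0,0,1]
    - [0,0,-90,0,0,0,1]
    - [0,0,-130,0,0,0,1]
    - [0,0,-150,0,0,0,1]
    - [25,-30,-150,0,0,0,1]
    - [55,-64,-150,0,0,0,1]
    - [85,-99,-150,0,0,0,1]
    - [115,-134,-150,0,0,0,1]
    - [145,-169,-150,0,0,0,1]
    - [175,-204,-150,0,0,0,1]
    - [205,-239,-150,0,0,0,1]
    - [235,-274,-150,0,0,0,1]
    - [252,-294,-150,0,0,0,1]
    - [259.5,-302.2,-150,0,0,0,1]
    - [259.5,-302.2,-150,0,0,0,1]
    - [259.5,-302.2,-150,0,0,0,1]
    - [259.5,-302.2,-150,0,0,0,1]

```text
t: 8.75
tcp_pos: [480.0, 52.0, 277.2]
tcp_rot: [0.0, 0.94, 0.341, -0.0]
ft_force: [0.3, -0.0, -0.4]
gripper_width: 16.4
grip_force: 58.8
```

Run:
```python
from h import *
s=observe();w=read_camera("wrist");sd=read_camera("side");sc=read_camera("scene")
print(s["tcp_pos"].round(2),s["tcp_rot"].round(4),s["ft_force"].round(1),s["grip_force"],s["gripper_width"])
tp=s["tcp_pos"];tip=tp-[0,0,123]
for n in("wrist","side","scene"): print(n,"tip",proj(tip,n,tp,s["tcp_rot"]).round(1),"pot",proj([481,52.5,110],n,tp,s["tcp_rot"]).round(1))
o=np.zeros((600,800,3),np.uint8)
o[:300,:480]=cv2.resize(w[:,:,::-1],(480,300))
o[300:600,:400]=cv2.resize(sd[110:230,230:390,::-1],(400,300),interpolation=2)
o[300:600,400:800]=cv2.resize(sc[135:255,250:410,::-1],(400,300),interpolation=2)
cv2.imwrite("pics/m7.png",o)
```

```text
[479.98  52.01 277.25] [ 2.000e-04  9.402e-01  3.405e-01 -2.000e-04] [ 0.3 -0.  -0.4] 58.7899911403656 16.422775346788047
wrist tip [321.3 202.7] pot [321.6 190.8]
side tip [293.  177.9] pot [293.5 191. ]
scene tip [333.3 209.4] pot [332.8 216.7]
```

View pics/m7.png

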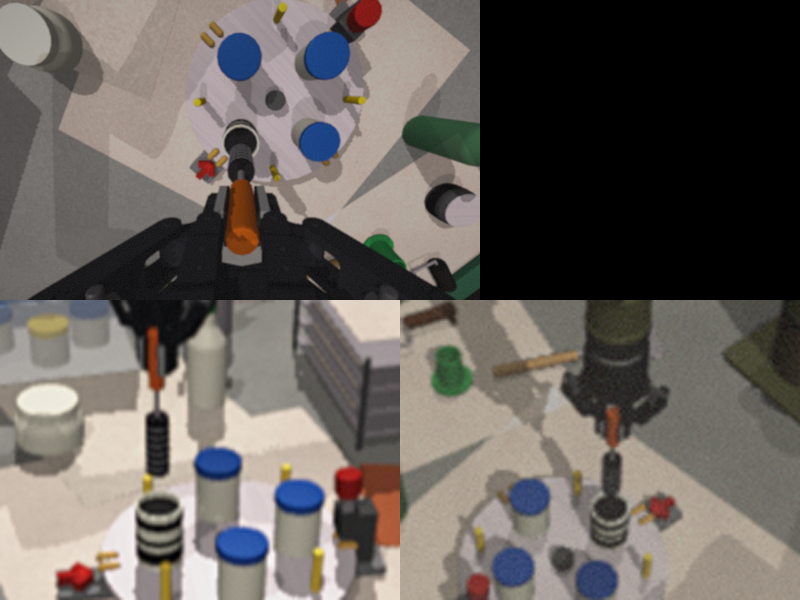

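The brush hangs vertically above the pot in all three views (tip in the side view (293,179), rim (293.6,190)), matching the prediction. Lowering.

>>> apply_moves:
  motion:
    - [1,0.3,20,0,0,0,1]
    - [1,0.3,40,0,0,0,1]
    - [1,0.3,60,0,0,0,1]
    - [1,0.3,80,0,0,0,1]
    - [1,0.3,95,0,0,0,1]
    - [1,0.3,105,0,0,0,1]
    - [1,0.3,108,0,0,0,1]
    - [1,0.3,110,0,0,0,1]
    - [1,0.3,110,0,0,0,1]

```text
t: 9.8
tcp_pos: [481.4, 53.6, 167.8]
tcp_rot: [0.0, 0.94, 0.341, 0.0]
ft_force: [1.2, -0.3, -0.3]
gripper_width: 16.6
grip_force: 58.8
```

>>> apply_moves:
  motion:
    - [0,0,1,0,0,0,1]
    - [0,0,2,0,0,0,1]
    - [0,0,3,0,0,0,1]
    - [0,0,3,0,0,0,1]

```text
t: 10.2
tcp_pos: [480.9, 53.7, 164.3]
tcp_rot: [0.0, 0.94, 0.341, 0.0]
ft_force: [-0.2, 0.2, -0.5]
gripper_width: 17.0
grip_force: 58.8
```

>>> apply_moves:
  motion:
    - [0,0,0.7,0,0,0,1]
    - [0,0,1.5,0,0,0,1]
    - [0,0,1.5,0,0,0,1]

```text
t: 10.5
tcp_pos: [481.0, 53.8, 163.0]
tcp_rot: [-0.0, 0.94, 0.341, 0.0]
ft_force: [-0.3, -0.3, 1.1]
gripper_width: 16.6
grip_force: 59.2
```

>>> apply_moves:
  motion:
    - [0,0,0.7,0,0,0,1]
    - [0,0,1.5,0,0,0,1]
    - [0,0,1.5,0,0,0,1]

```text
t: 10.8
tcp_pos: [481.5, 54.0, 162.9]
tcp_rot: [0.0, 0.94, 0.341, 0.001]
ft_force: [-2.7, -0.1, 9.7]
gripper_width: 16.5
grip_force: 60.2
```

Bottom reached (about 10 N). Two strokes of 52 mm follow, with the tip staying below the rim.

>>> apply_moves:
  motion:
    - [0,0,-15,0,0,0,1]
    - [0,0,-35,0,0,0,1]
    - [0,0,-52,0,0,0,1]
    - [0,0,-52,0,0,0,1]
    - [0,0,-52,0,0,0,1]
    - [0,0,-35,0,0,0,1]
    - [0,0,-18,0,0,0,1]
    - [0,0,-6,0,0,0,1]
    - [0,0,-2,0,0,0,1]
    - [0,0,0,0,0,0,1]
    - [0,0,0,0,0,0,1]
    - [0,0,0,0,0,0,1]

```text
t: 12.0
tcp_pos: [480.3, 54.0, 162.9]
tcp_rot: [-0.0, 0.94, 0.341, 0.0]
ft_force: [-5.2, -0.3, 17.9]
gripper_width: 16.6
grip_force: 61.7
```

>>> apply_moves:
  motion:
    - [0,0,-15,0,0,0,1]
    - [0,0,-35,0,0,0,1]
    - [0,0,-52,0,0,0,1]
    - [0,0,-52,0,0,0,1]
    - [0,0,-52,0,0,0,1]

```text
t: 12.5
tcp_pos: [480.6, 53.7, 212.4]
tcp_rot: [-0.0, 0.94, 0.341, -0.0]
ft_force: [0.5, -0.2, -1.3]
gripper_width: 16.8
grip_force: 59.0
```

>>> apply_moves:
  motion:
    - [0,0,17,0,0,0,1]
    - [0,0,34,0,0,0,1]
    - [0,0,46,0,0,0,1]
    - [0,0,50,0,0,0,1]
    - [0,0,52,0,0,0,1]
    - [0,0,52,0,0,0,1]
    - [0,0,52,0,0,0,1]

```text
t: 13.2
tcp_pos: [479.4, 54.4, 162.5]
tcp_rot: [-0.001, 0.94, 0.342, -0.001]
ft_force: [-5.4, 0.9, 19.5]
gripper_width: 16.7
grip_force: 61.1
```

Both strokes ended at the bottom. Now I release gently and rise straight up.

>>> apply_moves:
  motion:
    - [0,0,-1.5,0,0,0,1]
    - [0,0,-1.5,0,0,0,1]
    - [0,0,-1.5,0,0,0,0.4]
    - [0,0,-1.5,0,0,0,0]
    - [0,0,-1.5,0,0,0,0]
    - [0,0,-1.5,0,0,0,0]
    - [0,0,-1.5,0,0,0,0]
    - [0,0,-20,0,0,0,0]
    - [0,0,-60,0,0,0,0]
    - [0,0,-100,0,0,0,0]
    - [0,0,-140,0,0,0,0]
    - [0,0,-160,0,0,0,0]
    - [0,0,-160,0,0,0,0]
    - [0,0,-160,0,0,0,0]

```text
t: 14.6
tcp_pos: [481.1, 53.7, 321.1]
tcp_rot: [0.0, 0.94, 0.341, 0.0]
ft_force: [0.0, 0.4, -0.6]
gripper_width: 42.6
grip_force: 0.0
```

Run:
```python
from h import *
s=observe();w=read_camera("wrist");sd=read_camera("side");sc=read_camera("scene")
print(s["t"],s["tcp_pos"].round(2),s["ft_force"].round(1),s["gripper_width"])
o=np.zeros((600,800,3),np.uint8)
o[:300,:480]=cv2.resize(w[:,:,::-1],(480,300))
o[300:600,:400]=cv2.resize(sd[130:250,250:410,::-1],(400,300),interpolation=2)
o[300:600,400:800]=cv2.resize(sc[165:285,240:400,::-1],(400,300),interpolation=2)
o[:200,480:800]=cv2.resize(sd[:,:,::-1],(320,200))
cv2.imwrite("pics/m8.png",o)
```

```text
14.6 [481.08  53.71 321.15] [ 0.   0.4 -0.6] 42.64514202143239
```

View pics/m8.png

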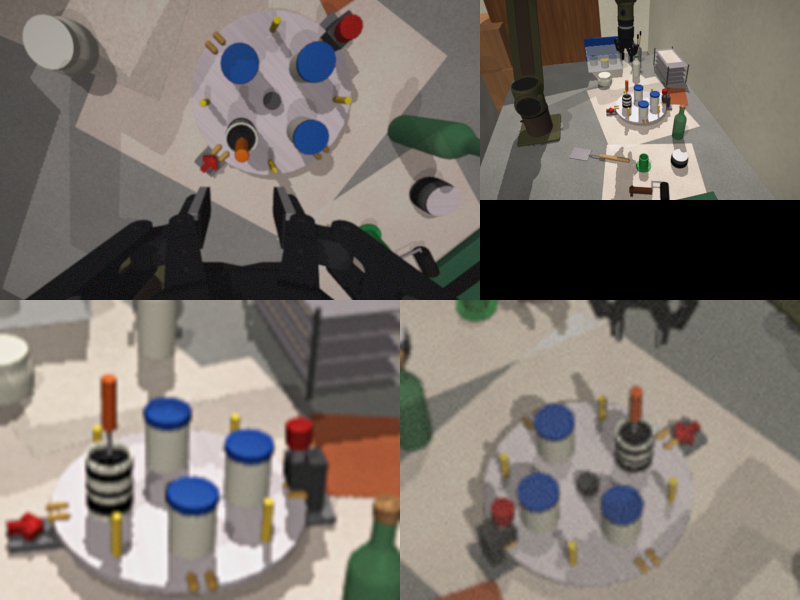

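The brush stands upright in the pot (side crop (108,430)), the pot is at the arrow, the bystanders look untouched and the gripper is clear. Handing in.

```bash
python3 -c "
from bench import *
print(finish_job())"
```

```text
the job is handed in; nothing more can be done
None
```

The job is handed in at 14.6 s: the inky pot is clicked in at the red arrow, scrubbed with two strokes of about 50 mm down to the bottom, and the brush is left standing in it with the gripper clear; the verdict was not shown.

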